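# Gauge a spacer ring on the stepped mandrel and set the size marker

## Robot

A 6-joint arm with a two-finger parallel gripper is mounted at the origin on the work surface. World frame = base frame: x ahead of the robot, y to its left, z up, the work surface at z = 0. Lengths are in mm, angles in degrees, forces in N, time in s.
With the tool pointing down it reaches from about 300 to 875 mm from the base axis. Payload 6.4 kg.
Tool frame: the origin (TCP) lies at the very end of the fingers, on their centre line; the grasp point (between the pads) lies robot.pinch_z behind it (robot.pinch_z is the distance from the TCP to the grasp point, in mm); x points along the fingers, z is the direction in which the jaws open and shut, and the axes are right-handed (so a half turn about x gives the same grasp; the last joint's range is limited). The gripper opens to 85 mm and grips with 20 to 120 N. Pads are 22 mm wide; open, the fingers measure 114 mm over their backs; the gripper's body (76 mm by 85 mm) begins 54 mm behind the grasp point. The pads swing forward as they close: fully open they stand 13 mm farther back than shut.
Start: joints at [-87.622, 10.359, 92.074, -0, 77.567, -11.82], TCP at [141.047, -557.447, 231.288] pointing down, gripper open.
Joint ranges: [-171.53, 171.53], [-51.25, 118.39], [17.06, 147.69], [-65.23, 245.23], [0, 150.52], [-178.68, 178.68]. Speed limits (degrees/s): [147.25, 147.25, 172.46, 180, 180, 180].

## Interface

Orientations are given as a 3x3 rotation matrix whose columns are the frame's x, y, z axes.
In Python, from station import get_obs, optics, robot gives the robot as it stands.
- The arm moves only by the tool play_rows, never from a script. Its argument "moves" is a list that holds one entry, the list of rows, each a list of 7 numbers: the opening in per cent of the stroke, from 0 (shut) to 100 (fully open), then the shift along the world's x, y, z in m, then the turn, a rotation vector about the world's x, y, z in degrees. In form: [[[claw, tx, ty, tz, rx, ry, rz], ...]]. A call has 1 to 10 rows; each row shifts and turns the commanded pose from where the row before left it; what a row does not reach is not made up. A row lasts 1/12 s, in which the tool goes at most 41.7 mm and 7.16 degrees, less where a joint would pass 70% of its speed; a pose out of reach is approached as far as the arm can. A call is refused whole if a number of a shift passes 0.0417 or a number of a turn 7.16, either way. A call with a gripper value outside its range is refused whole. The fingers move at their own pace and stop on an object; "newtons" is the grip in N (left out, the last holds). Time passes only in rows, so rows that do not move let the fingers close. It gives the time, the measured TCP pose, the force and the opening at its end, in the units of the state.
- get_obs(): the state, without advancing time (a new reading comes with each control period).
- optics.snapshot(name): name is "side" or "top" or "wrist"; returns (picture, depth): 420x560x3 uint8, blue, green, red; 420x560 float32, mm along the optical axis (not along the pixel's ray), 0 where there is no reading.
- optics.calibration(name): a dict with "fx", "fy", "cx", "cy" (pixels), "distortion" ([k1, k2, p1, p2, k3] as OpenCV has them; the pictures are not rectified), "cam_to_world" (4x4, takes a point from camera to world coordinates); the wrist camera has in their place "mount" (4x4, takes a point from camera to tool coordinates, whose origin is the TCP and whose axes are the tool frame's). Camera axes: x right, y up, looking along -z (the intrinsics and any distortion apply to the point x, -y, -z); pixel columns grow to the right and rows downward; lengths in mm; the calibration is good to about 2 mm. A picture is of the moment at which its call begins: read the wrist's pose just before it. calibration takes no time and is no camera call.
- robot.close_job(): hands the job in, once; it reports no verdict.
The state is a dict: "time": time; "joints": joint angles; "qvel": joint speeds; "tau": joint torques, N m; "eef_pos": TCP position; "eef_rot": TCP orientation; "force": force on the tool from outside, world axes, zero at the start; "moment": the same for the moment, N m; "opening": finger opening in mm.
Only numpy, scipy, OpenCV 4.12 (cv2) and the standard library are available. Lean on these libraries where they do the work, as an engineer would, in place of code of your own. Each camera call takes 0.05 s, during which the arm holds its last target.

## Task

Take the ring from the blue stand, slide it down the upright stepped mandrel until it truly stops on its step, and press it down gently, through the ring alone, so that the sprung mandrel sinks to about half of its 8 mm travel without bottoming. Leave the ring seated there, read the colour of the step it stopped on, and slide the black size marker to the middle of the band of that colour on the white track. Leave the rings on the grey rack and the other things on the bench alone.

Things in the scene. Friction and masses are not known exactly. Their poses are not given: they have to be found in the camera images.
- ring_k_center (a point): centre (half-way up, on the axis) of one of three plain aluminium rings that look alike from the side: outer diameter 50 mm, height 16 mm, 60 g, lying flat with the axis (z) upright. The three bores are 22.6, 28.6 and 34.6 mm, one each; which name has which bore is not told. One ring lies on the blue stand, the other two on the grey rack; which lies where changes
- ring_m_center (a point): centre (half-way up, on the axis) of one of three plain aluminium rings that look alike from the side: outer diameter 50 mm, height 16 mm, 60 g, lying flat with the axis (z) upright. The three bores are 22.6, 28.6 and 34.6 mm, one each; which name has which bore is not told. One ring lies on the blue stand, the other two on the grey rack; which lies where changes
- ring_t_center (a point): centre (half-way up, on the axis) of one of three plain aluminium rings that look alike from the side: outer diameter 50 mm, height 16 mm, 60 g, lying flat with the axis (z) upright. The three bores are 22.6, 28.6 and 34.6 mm, one each; which name has which bore is not told. One ring lies on the blue stand, the other two on the grey rack; which lies where changes
- blue_top (a point): centre of the top of the round blue stand, 16 mm above the table, 40 mm across (so a ring overhangs it by 5 mm all round) on a 90 x 90 mm foot plate 3 mm thick; the ring to be gauged lies centred on it to about 2 mm, its centre 8 mm above this point
- rack_place0 (a point): centre of the top of the first of two round grey pucks (40 mm across, 16 mm above the table, 90 mm apart) on the grey rack, where a ring lies that must stay
- rack_place1 (a point): centre of the top of the second grey puck of the rack, where the other ring lies that must stay
- mandrel_tip (a point): top of the upright stepped mandrel, on its axis, z up; 110 mm above the table at rest. Steel nose: 8 mm across here, 20.6 mm from 12 to 22 mm below; then the yellow, green and red steps. At 84 mm below the tip it enters a grey foot (110 x 110 x 20 mm, with a dark collar 54 mm across up to 26 mm above the table)
- step_yellow (a point): on the axis at the upper edge of the yellow step, 22 mm below the tip: cone 20.6 to 26.6 mm across over the next 5 mm, then straight for 10 mm. The ring of 22.6 mm bore stops on this cone, its centre then 15.7 mm below the tip. Each ring has 1 mm of play at the side just above its own step and may hang on a higher edge while held off-centre
- step_green (a point): on the axis at the upper edge of the green step, 37 mm below the tip: cone 26.6 to 32.6 mm across over the next 5 mm, then straight for 10 mm. The ring of 28.6 mm bore stops on this cone, its centre then 30.7 mm below the tip
- step_red (a point): on the axis at the upper edge of the red step, 52 mm below the tip: cone 32.6 to 40 mm across over the next 5 mm, then straight down to the foot. The ring of 34.6 mm bore stops on this cone, its centre then 45.4 mm below the tip
- mandrel (a joint): how far the sprung mandrel is pushed down, m: 0 at rest, 0.008 at the bottom stop. It needs about 6 N to start and 0.8 N more for each mm, so about 9 N at half travel and 12.4 N at the stop
- marker (a joint): travel of the marker along its track, m: 0 at the white parking end, 0.14 at the other end; the middle of the yellow band is at 0.045, green 0.085, red 0.125, each band 38 mm long. It starts within 10 mm of the parking end, slides with about 2 N and stays where it is left
- marker_grip (a point): grip point of the black size marker, 45 mm above the table: a finger block 28 mm across the track, 14 mm along it, from 25 to 60 mm above the table, on a dark carriage 34 x 20 mm; y axis along the track, the way it moves from the parking end; its thin black pointer line lies below this point. The white track is 70 mm wide and 200 mm long, its top 14 mm above the table
- band_yellow (a point): middle of the yellow band on the track's top; its y axis points the way the marker moves from the parking end
- band_green (a point): middle of the green band, 40 mm further along the track
- band_red (a point): middle of the red band, 40 mm further again
- amber_bottle: amber glass bottle, 64 mm across and 130 mm tall, a bystander; origin at the centre of its underside
- beaker: glass beaker, 66 mm across the rim and 85 mm tall, a bystander; origin at the centre of its underside
- tip_box: blue-grey box, 85 x 120 x 55 mm tall, a bystander; origin at the centre of its underside
- screwdriver: screwdriver lying on the table, a bystander; origin at the centre of its underside
- wrench: steel wrench lying on the table, a bystander; origin at the centre of its underside
There are look-alikes about, which are no part of the job. What is shaped like the part that bears mandrel_tip but brown is not meant. What is shaped like the part that bears ring_t_center but purple is not meant.

How it is judged (in metres and radians):
On the way:
1. the ring from the blue stand is stopped on its own step and presses the sprung mandrel down to about half travel (2 to 6 mm) for 0.3 s, the marker still parked (((horizontal distance between ring_k_center and mandrel_tip below 0.003 m and z of ring_k_center in the frame of mandrel_tip between -0.0336667 and -0.0276667 m and angle between ring_k_center's own z axis and vertical below 0.12 rad) or (horizontal distance between ring_m_center and mandrel_tip below 0.003 m and z of ring_m_center in the frame of mandrel_tip between -0.0483514 and -0.0423514 m and angle between ring_m_center's own z axis and vertical below 0.12 rad) or (horizontal distance between ring_t_center and mandrel_tip below 0.003 m and z of ring_t_center in the frame of mandrel_tip between -0.0186667 and -0.0126667 m and angle between ring_t_center's own z axis and vertical below 0.12 rad)) and horizontal distance between any of ring_k_center, ring_m_center, ring_t_center and rack_place0 below 0.012 m and horizontal distance between any of ring_k_center, ring_m_center, ring_t_center and rack_place1 below 0.012 m and value of joint mandrel between 0.002 and 0.006 m and value of joint marker below 0.02 m), for 0.3 s.
At the end, for the whole second after the job is handed in: the ring rests on its own step (within 3 mm of its seat, level to 0.12 rad), the mandrel is back up (under 1.5 mm down), the marker is within 13 mm of the middle of the band of that colour, and each rack place still holds its ring to 12 mm ((((horizontal distance between ring_k_center and mandrel_tip below 0.003 m and z of ring_k_center in the frame of mandrel_tip between -0.0336667 and -0.0276667 m and angle between ring_k_center's own z axis and vertical below 0.12 rad) and horizontal distance between marker_grip and band_green below 0.013 m and linear speed of ring_k below 0.01 m/s) or ((horizontal distance between ring_m_center and mandrel_tip below 0.003 m and z of ring_m_center in the frame of mandrel_tip between -0.0483514 and -0.0423514 m and angle between ring_m_center's own z axis and vertical below 0.12 rad) and horizontal distance between marker_grip and band_red below 0.013 m and linear speed of ring_m below 0.01 m/s) or ((horizontal distance between ring_t_center and mandrel_tip below 0.003 m and z of ring_t_center in the frame of mandrel_tip between -0.0186667 and -0.0126667 m and angle between ring_t_center's own z axis and vertical below 0.12 rad) and horizontal distance between marker_grip and band_yellow below 0.013 m and linear speed of ring_t below 0.01 m/s)) and horizontal distance between any of ring_k_center, ring_m_center, ring_t_center and rack_place0 below 0.012 m and horizontal distance between any of ring_k_center, ring_m_center, ring_t_center and rack_place1 below 0.012 m and value of joint mandrel below 0.0015 m and velocity of joint marker between -0.005 and 0.005 m/s); the robot touches nothing.
It fails at once if the mandrel is pushed to its bottom stop (more than 7.3 mm) (value of joint mandrel above 0.0073 m).
It fails at once if a ring is forced on the mandrel with more than 20 N (contact force between any of ring_k, ring_m, ring_t and mandrel above 20 N).
It fails at once if the robot pushes on the mandrel itself (more than 4 N) (contact force between any of the arm, the fingers and mandrel above 4 N).
It fails at once if a bystander is pushed more than 30 mm (distance of any of amber_bottle, beaker, tip_box, screwdriver, wrench from where it was at the start of the episode above 0.03 m).
It also fails if it takes over 61 s, if anything falls off the work surface, if the arm or the gripper's body presses on something with over 40 N, if the wrist force passes 120 N, or if a joint passes its speed limit or range.

## Working session

There is one attempt and no reset: what is moved stays moved. The work goes in short steps, Python scripts to look and compute and a tool call to move; the robot and the scene stay as the last step left them, time stands still between calls to the robot, and variables do not carry over. Pictures are saved under pics/ and viewed, and the job is handed in when it is done.

Besides the shell and the picture viewer there is one more tool, called as a command line: name --argument value ..., lists and objects as JSON in quotes. play_rows: Moves the arm, as the interface text tells. Its arguments: {"type":"object","properties":{"moves":{"type":"array","items":{"type":"array","items":{"type":"array","items":{"type":"number"}}}},"newtons":{"type":"number"}},"required":["moves"]}

```bash
ls; mkdir -p pics; python3 - <<'E'
from station import get_obs, optics, robot
import cv2
o=get_obs();print(o['time'],o['eef_pos'],o['eef_rot'],o['opening'],o['force'],robot.pinch_z)
for n in("side","top","wrist"):
    p,d=optics.snapshot(n);cv2.imwrite(f'pics/a_{n}.png',p);print(n,optics.calibration(n))
E
```

```text
pics
0.0 [ 141.01924286 -556.87156821  230.39452594] [[-6.09484960e-05  9.69455422e-01  2.45267570e-01]
 [ 1.71730763e-03  2.45267310e-01 -9.69453969e-01]
 [-9.99998524e-01  3.62113107e-04 -1.67980186e-03]] 85.5354183007714 [0.18659234 0.60951768 0.75056798] 18.700000000000003
side {'fx': 520.656186638667, 'fy': 520.656186638667, 'cx': 276.7875856150435, 'cy': 221.29115484694603, 'distortion': array([0.00238564, 0.        , 0.        , 0.        , 0.        ]), 'cam_to_world': array([[ 9.72711684e-01,  1.31417957e-01, -1.91210095e-01,
         3.32365830e+02],
       [-2.31354222e-01,  4.87127518e-01, -8.42129447e-01,
        -1.21131196e+03],
       [-1.75272324e-02,  8.63386415e-01,  5.04238727e-01,
         8.03218416e+02],
       [ 0.00000000e+00,  0.00000000e+00,  0.00000000e+00,
         1.00000000e+00]])}
top {'fx': 447.8526885771734, 'fy': 447.8526885771734, 'cx': 275.30815294136283, 'cy': 211.44148427575266, 'distortion': array([0.0246284, 0.       , 0.       , 0.       , 0.       ]), 'cam_to_world': array([[ 1.09706158e-02,  9.82827011e-01, -1.84202911e-01,
         3.99042998e+02],
       [-9.99939539e-01,  1.06444926e-02, -2.75922704e-03,
         1.58530630e+01],
       [-7.51096325e-04,  1.84222045e-01,  9.82884365e-01,
         1.22708884e+03],
       [ 0.00000000e+00,  0.00000000e+00,  0.00000000e+00,
         1.00000000e+00]])}
wrist {'fx': 301.68185180343556, 'fy': 301.68185180343556, 'cx': 278.31069005577643, 'cy': 207.91931378932617, 'distortion': array([-0.06887044,  0.        ,  0.        ,  0.        ,  0.        ]), 'mount': array([[ 7.60671039e-04,  2.97978633e-01, -9.54572237e-01,
        -1.42097188e+02],
       [ 4.22664914e-04,  9.54572332e-01,  2.97978999e-01,
         7.62643759e+01],
       [ 9.99999621e-01, -6.30128188e-04,  6.00170415e-04,
        -1.00206145e-01],
       [ 0.00000000e+00,  0.00000000e+00,  0.00000000e+00,
         1.00000000e+00]])}
```

View pics/a_top.png

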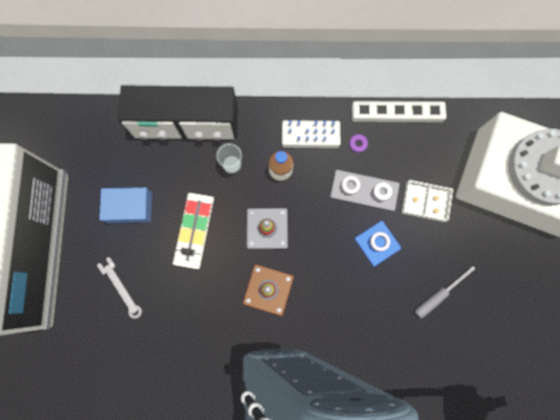

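View pics/a_side.png

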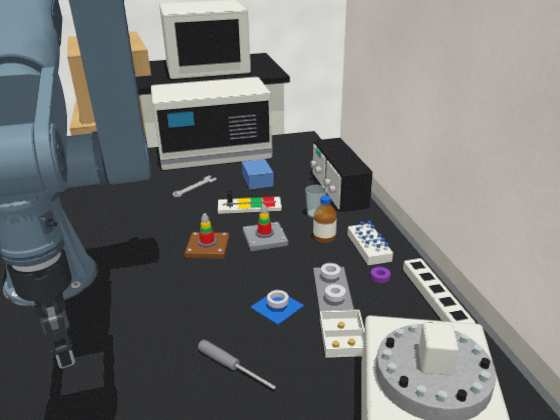

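View pics/a_wrist.png

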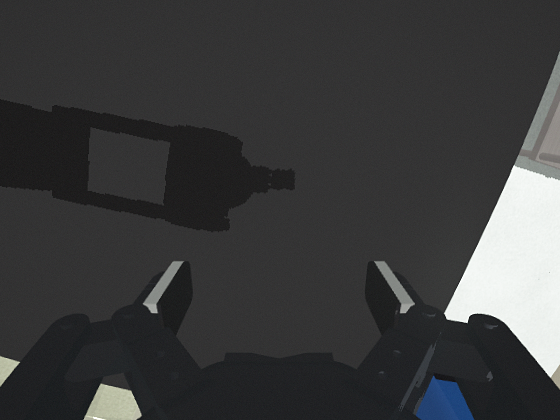

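```bash
cat > h.py <<'E'
import numpy as np, cv2
from station import get_obs, optics, robot
def ray(name,uv,cal=None,T=None):
    c=optics.calibration(name)
    K=np.array([[c['fx'],0,c['cx']],[0,c['fy'],c['cy']],[0,0,1]])
    p=cv2.undistortPoints(np.array(uv,float).reshape(-1,1,2),K,c['distortion']).reshape(-1,2)
    d=np.c_[p[:,0],-p[:,1],-np.ones(len(p))]
    if T is None:T=c['cam_to_world']
    return T[:3,3],d@T[:3,:3].T
def onz(name,uv,z,T=None):
    o,d=ray(name,uv,T=T);s=(z-o[2])/d[:,2];return o+d*s[:,None]
def wristT(ob):
    T=np.eye(4);T[:3,:3]=ob['eef_rot'];T[:3,3]=ob['eef_pos'];return T@optics.calibration('wrist')['mount']
def proj(name,P,T=None):
    c=optics.calibration(name)
    if T is None:T=c['cam_to_world']
    q=(np.asarray(P,float).reshape(-1,3)-T[:3,3])@T[:3,:3]
    q=q*[1,-1,-1]
    K=np.array([[c['fx'],0,c['cx']],[0,c['fy'],c['cy']],[0,0,1]])
    return cv2.projectPoints(q,np.zeros(3),np.zeros(3),K,c['distortion'])[0].reshape(-1,2)
E
python3 - <<'E'
from h import *
im=cv2.imread('pics/a_top.png')
big=cv2.resize(im[140:300,140:430],None,fx=2.7,fy=2.7,interpolation=cv2.INTER_CUBIC);cv2.imwrite('pics/b_top.png',big)
s=cv2.imread('pics/a_side.png');cv2.imwrite('pics/b_side.png',cv2.resize(s[170:340,180:380],None,fx=3.5,fy=3.5,interpolation=cv2.INTER_CUBIC))
hsv=cv2.cvtColor(im,cv2.COLOR_BGR2HSV)
def blobs(m,amin=30):
    n,l,st,c=cv2.connectedComponentsWithStats(m.astype('uint8'))
    return [(st[i][:5].tolist(),c[i].round(1).tolist()) for i in range(1,n) if st[i][4]>=amin]
H,S,V=cv2.split(hsv)
for nm,m in dict(blue=(abs(H.astype(int)-108)<10)&(S>150)&(V>80),red=((H<8)|(H>172))&(S>150)&(V>90),green=(abs(H.astype(int)-65)<15)&(S>120)&(V>70),yellow=(abs(H.astype(int)-27)<6)&(S>120)&(V>100)).items():
    print(nm,blobs(m))
E
```

```text
blue []
red [([187, 202, 9, 10, 52], [190.9, 206.7])]
green []
yellow []
```

View pics/b_top.png

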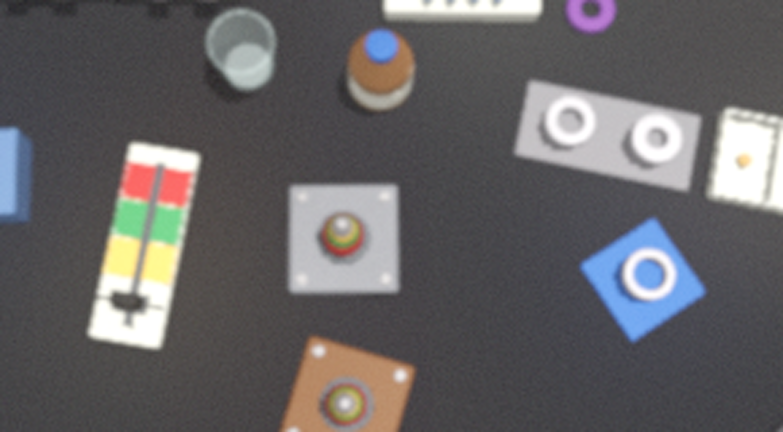

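View pics/b_side.png

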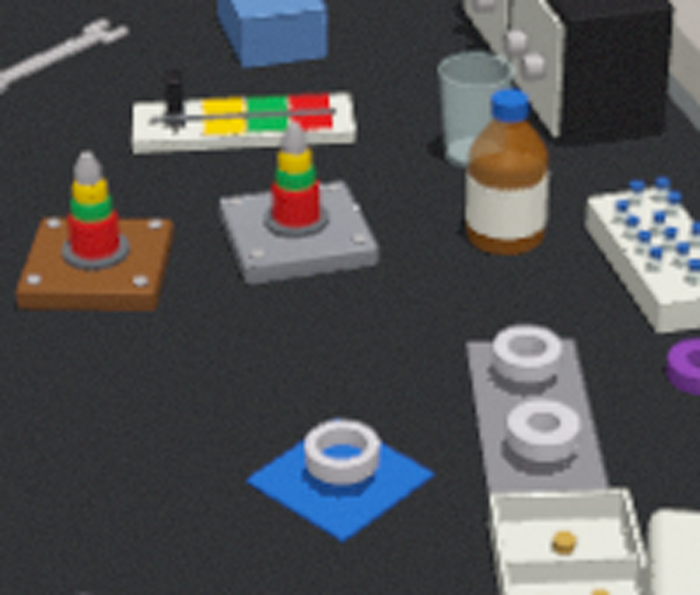

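```bash
python3 - <<'E'
from h import *
def z2(u,v):return (u/2.7+140-.3,v/2.7+140-.3)
for nm,uv,z in [('ring',(649,275),32),('rackA',(570,121),32),('rackB',(657,139),32),('mand_tip',(342,225),108),('mfootc',(344.5,239),20),
  ('mark_top',(128,300),60),('trackend_park',(125,340),14),('trackend_far',(164,152),14),('yel',(138,261),14),('grn',(149,221),14),('red',(158,184),14),('bottle',(381,45),130),('beaker',(241,40),85),('brown',(346,402),105)]:
    print(nm,onz('top',[z2(*uv)],z).round(1))
def zs(u,v):return (u/3.5+180-.3,v/3.5+170-.3)
for nm,uv,z in [('ring',(342,450),32),('mtip',(294,123),108),('marktop',(174,74),60),('park',(137,125),14),('far',(352,120),14)]:
    print('side',nm,onz('side',[zs(*uv)],z).round(1))
E
```

```text
ring [[ 544.1 -262.1   32. ]]
rackA [[ 700.4 -187.1   32. ]]
rackB [[ 682.5 -274.6   32. ]]
mand_tip [[578.7  41.3 108. ]]
mfootc [[578.6  40.6  20. ]]
mark_top [[510.9 247.8  60. ]]
trackend_park [[475.4 258.   14. ]]
trackend_far [[667.7 227.3  14. ]]
yel [[554.8 248.8  14. ]]
grn [[595.8 239.5  14. ]]
red [[634.2 232.   14. ]]
bottle [[747.7   6.5 130. ]]
beaker [[765.6 143.9  85. ]]
brown [[415.5  35.3 105. ]]
side ring [[ 543.4 -271.8   32. ]]
side mtip [[581.7  48.2 108. ]]
side marktop [[513.8 254.3  60. ]]
side park [[476.6 252.4  14. ]]
side far [[667.7 210.3  14. ]]
```

play_rows --moves '[[[100, 0.033, 0.024, -0.008, 0, 0, 0], [100, 0.033, 0.024, -0.008, 0, 0, 0], [100, 0.033, 0.024, -0.008, 0, 0, 0], [100, 0.033, 0.024, -0.008, 0, 0, 0], [100, 0.033, 0.024, -0.008, 0, 0, 0], [100, 0.033, 0.024, -0.008, 0, 0, 0], [100, 0.033, 0.024, -0.008, 0, 0, 0], [100, 0.033, 0.024, -0.008, 0, 0, 0], [100, 0.033, 0.024, -0.008, 0, 0, 0], [100, 0.033, 0.024, -0.008, 0, 0, 0]]]'

```text
time: 0.98
eef_pos: [472.3, -315.8, 150.8]
eef_rot: [[-0.0, 0.969, 0.245], [0.0, 0.245, -0.969], [-1.0, -0.0, -0.0]]
force: [0.5, -1.1, 0.2]
opening: 85.6
```

play_rows --moves '[[[100, 0.037, 0.026, -0.01, 0, 0, 0], [100, 0.036, 0.026, -0.01, 0, 0, 0], [100, 0, 0, 0, 0, 0, 0], [100, 0, 0, 0, 0, 0, 0]]]'

```text
time: 1.32
eef_pos: [538.1, -268.0, 131.8]
eef_rot: [[-0.002, 0.968, 0.249], [0.001, 0.249, -0.968], [-1.0, -0.001, -0.002]]
force: [1.0, -0.8, 0.2]
opening: 85.5
```

```bash
python3 - <<'E'
from h import *
o=get_obs();p,d=optics.snapshot('wrist');cv2.imwrite('pics/c.png',p);np.save('c_T.npy',wristT(o))
print(o['time'],o['eef_pos'],o['eef_rot'].round(4),o['force'],o['qvel'].max())
p,d=optics.snapshot('top');cv2.imwrite('pics/c_top.png',p)
E
```

```text
1.3167 [ 538.07719512 -267.95880254  131.80793576] [[-0.0019  0.9684  0.2493]
 [ 0.0013  0.2494 -0.9684]
 [-1.     -0.0015 -0.0018]] [ 0.97298073 -0.76463948  0.1524466 ] 0.615555894006682
```

View pics/c.png

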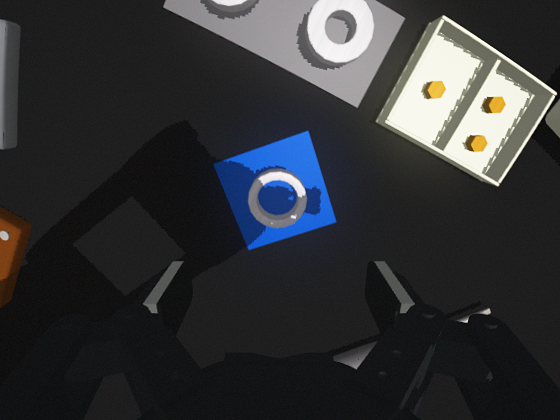

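```bash
python3 - <<'E'
from h import *
im=cv2.imread('pics/c.png');T=np.load('c_T.npy')
hsv=cv2.cvtColor(im,cv2.COLOR_BGR2HSV)
roi=np.zeros(im.shape[:2],bool);roi[150:245,230:325]=1
m=((hsv[...,1]<90)&(hsv[...,2]>75)&roi).astype('uint8')
m=cv2.morphologyEx(m,cv2.MORPH_CLOSE,np.ones((3,3)))
cs,h=cv2.findContours(m,cv2.RETR_CCOMP,cv2.CHAIN_APPROX_NONE)
for c,hh in zip(cs,h[0]):
    if len(c)>25:
        w=onz('wrist',c.reshape(-1,2),32,T)[:,:2].astype(np.float32)
        print(hh[3],len(c),cv2.minEnclosingCircle(w),cv2.fitEllipse(w), cv2.fitEllipse(c))
# blue plate
mb=((abs(hsv[...,0].astype(int)-110)<14)&(hsv[...,1]>150)&(hsv[...,2]>40)).astype('uint8')
mb[:, :200]=0
cs,_=cv2.findContours(mb,cv2.RETR_EXTERNAL,cv2.CHAIN_APPROX_NONE);c=max(cs,key=cv2.contourArea)
w=onz('wrist',c.reshape(-1,2),3,T)[:,:2].astype(np.float32);print('plate',cv2.minAreaRect(w))
cv2.imwrite('pics/c2.png',np.hstack([cv2.resize(im[150:245,230:325],None,fx=4,fy=4),cv2.resize(cv2.cvtColor(m*255,cv2.COLOR_GRAY2BGR)[150:245,230:325],None,fx=4,fy=4)]))
E
```

```text
-1 165 ((546.072265625, -263.95306396484375), 25.382213592529297) ((546.09326171875, -264.2817687988281), (48.170223236083984, 49.909481048583984), 100.43351745605469) ((276.9624328613281, 197.81834411621094), (57.75840377807617, 57.907962799072266), 53.18564224243164)
0 104 ((547.4960327148438, -264.0299987792969), 16.965911865234375) ((547.1434326171875, -264.1105651855469), (30.675128936767578, 33.00577163696289), 13.14769172668457) ((277.06744384765625, 197.11328125), (35.593528747558594, 39.71857452392578), 91.31668853759766)
plate ((542.9235229492188, -264.118896484375), (91.4743881225586, 90.85778045654297), 33.49562454223633)
```

View pics/c2.png

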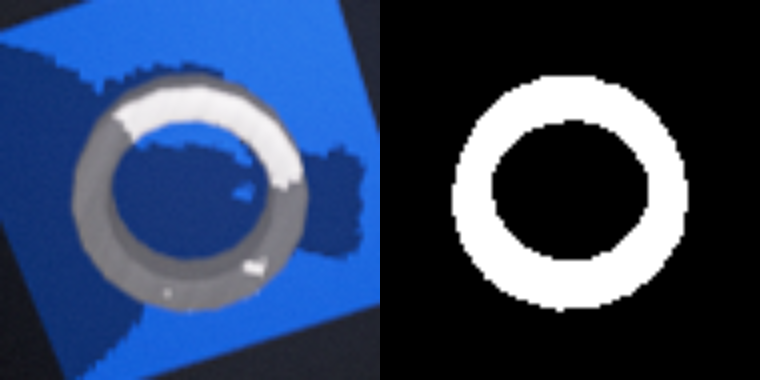

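```bash
cat > st.py <<'E'
from h import *
o=get_obs();print(o['time'],o['eef_pos'].round(2),o['eef_rot'].round(4).tolist(),'F',o['force'].round(2),'op',round(o['opening'],2))
E
python3 st.py
```

```text
1.4167 [ 536.86 -270.33  132.87] [[-0.0009, 0.9693, 0.2458], [0.0001, 0.2458, -0.9693], [-1.0, -0.0008, -0.0003]] F [-0.08 -0.6  -0.33] op 85.25
```

play_rows --moves '[[[100, 0, 0, 0, 0, 0, 0], [100, 0, 0, 0, 0, 0, 0]]]'

```text
time: 1.58
eef_pos: [536.5, -271.5, 133.6]
eef_rot: [[0.0, 0.97, 0.243], [-0.001, 0.243, -0.97], [-1.0, 0.0, 0.001]]
force: [0.1, 0.2, -0.3]
opening: 85.2
```

```bash
python3 st.py; python3 - <<'E'
from h import *
o=get_obs();p,d=optics.snapshot('wrist');cv2.imwrite('pics/d.png',p)
E
python3 st.py
```

```text
1.5833 [ 536.54 -271.55  133.62] [[0.0004, 0.97, 0.2433], [-0.0005, 0.2433, -0.97], [-1.0, 0.0003, 0.0006]] F [ 0.08  0.15 -0.32] op 85.18
1.6333 [ 536.59 -271.54  133.65] [[0.0005, 0.97, 0.2432], [-0.0006, 0.2432, -0.97], [-1.0, 0.0003, 0.0007]] F [ 1.38  0.07 -0.85] op 85.08
```

```bash
cat > ringfit.py <<'E'
from h import *
def ringfit(im,T,roi,zt=32,vmin=75):
    hsv=cv2.cvtColor(im,cv2.COLOR_BGR2HSV);r=np.zeros(im.shape[:2],bool);r[roi[0]:roi[1],roi[2]:roi[3]]=1
    m=((hsv[...,1]<90)&(hsv[...,2]>vmin)&r).astype('uint8');m=cv2.morphologyEx(m,cv2.MORPH_CLOSE,np.ones((3,3)))
    cs,h=cv2.findContours(m,cv2.RETR_CCOMP,cv2.CHAIN_APPROX_NONE)
    for c,hh in zip(cs,h[0]):
        if len(c)>25:
            w=onz('wrist',c.reshape(-1,2),zt,T)[:,:2].astype(np.float32)
            print(hh[3],cv2.fitEllipse(w),cv2.fitEllipse(c)[0])
    c=max(cs,key=cv2.contourArea);return c
if __name__=='__main__':
    o=get_obs();ringfit(cv2.imread('pics/d.png'),wristT(o),(140,255,220,340))
    # expected silhouette from a ring at guess: compare ellipse centres
    T=wristT(o);a=np.linspace(0,2*np.pi,180)
    for g in [(545,-264),(543,-266)]:
        pts=np.vstack([np.c_[g[0]+25*np.cos(a),g[1]+25*np.sin(a),np.full(180,z)] for z in(16,32)])
        hull=cv2.convexHull(proj('wrist',pts,T).astype(np.float32));print(g,cv2.fitEllipse(hull))
E
python3 ringfit.py
```

```text
-1 ((546.2581787109375, -264.0428466796875), (47.94309616088867, 49.93350601196289), 99.33895874023438) (272.6644592285156, 194.52871704101562)
0 ((547.3431396484375, -263.92022705078125), (30.72401237487793, 33.1419792175293), 8.470462799072266) (272.818115234375, 193.7881622314453)
(545, -264) ((272.35107421875, 194.58909606933594), (59.671409606933594, 60.895389556884766), 3.389601230621338)
(543, -266) ((274.0699157714844, 197.3027801513672), (59.52182388305664, 60.754974365234375), 2.4383652210235596)
```

play_rows --moves '[[[100, 0.0045, 0.0035, -0.02, 0, 0, 0], [100, 0.004, 0.0037, -0.025, 0, 0, 0], [100, 0, 0, -0.025, 0, 0, 0], [100, 0, 0, -0.02, 0, 0, 0], [100, 0, 0, -0.01, 0, 0, 0], [100, 0, 0, 0, 0, 0, 0], [100, 0, 0, 0, 0, 0, 0], [100, 0, 0, 0, 0, 0, 0]]]'

```text
time: 2.3
eef_pos: [546.6, -264.2, 34.8]
eef_rot: [[0.002, 0.97, 0.245], [-0.002, 0.245, -0.97], [-1.0, 0.002, 0.002]]
force: [-0.4, -0.4, 0.0]
opening: 85.2
```

```bash
python3 - <<'E'
from h import *
print([a for a in dir(robot) if a[0]!='_'],robot.pinch_z)
o=get_obs();T=wristT(o);p,d=optics.snapshot('wrist');cv2.imwrite('pics/e.png',p)
a=np.linspace(0,2*np.pi,60)
for z in(32,):
  for q in proj('wrist',np.c_[545+25*np.cos(a),-264.3+25*np.sin(a),np.full(60,z)],T): cv2.circle(p,tuple(int(v) for v in q.round()),1,(0,0,255),-1)
cv2.imwrite('pics/e2.png',p)
E
python3 st.py
```

```text
['MotionError', 'close_job', 'pinch_z'] 18.700000000000003
2.35 [ 546.84 -264.18   35.06] [[0.0026, 0.9696, 0.2449], [-0.0019, 0.2449, -0.9696], [-1.0, 0.002, 0.0025]] F [ 0.5   0.22 -0.39] op 85.59
```

View pics/e2.png

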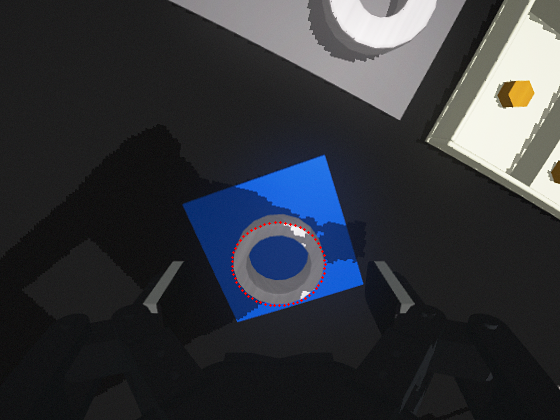

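play_rows --moves '[[[100, 0, 0, -0.009, 0, 0, 0], [100, 0, 0, -0.009, 0, 0, 0], [100, 0, 0, -0.006, 0, 0, 0], [100, 0, 0, -0.003, 0, 0, 0], [100, 0, 0, 0, 0, 0, 0], [100, 0, 0, 0, 0, 0, 0], [100, 0, 0, 0, 0, 0, 0]]]'

```text
time: 2.93
eef_pos: [545.9, -263.1, 6.2]
eef_rot: [[0.0, 0.969, 0.245], [-0.0, 0.245, -0.969], [-1.0, 0.0, 0.0]]
force: [0.4, -0.6, 0.5]
opening: 85.2
```

play_rows --moves '[[[52, 0, 0, 0, 0, 0, 0], [52, 0, 0, 0, 0, 0, 0], [52, 0, 0, 0, 0, 0, 0], [52, 0, 0, 0, 0, 0, 0], [52, 0, 0, 0, 0, 0, 0], [52, 0, 0, 0, 0, 0, 0], [52, 0, 0, 0, 0, 0, 0], [52, 0, 0, 0, 0, 0, 0]]]' --newtons 40

```text
time: 3.6
eef_pos: [546.1, -263.3, 6.8]
eef_rot: [[0.001, 0.969, 0.245], [-0.0, 0.245, -0.969], [-1.0, 0.001, 0.001]]
force: [-0.9, 1.1, 5.7]
opening: 48.4
```

```bash
python3 - <<'E'
from h import *
p,d=optics.snapshot('wrist');cv2.imwrite('pics/f.png',p)
E
python3 st.py
```

```text
3.65 [ 546.12 -263.23    6.82] [[0.0006, 0.9694, 0.2454], [-0.0005, 0.2454, -0.9694], [-1.0, 0.0005, 0.0006]] F [-1.41  0.42  4.97] op 48.64
```

View pics/f.png

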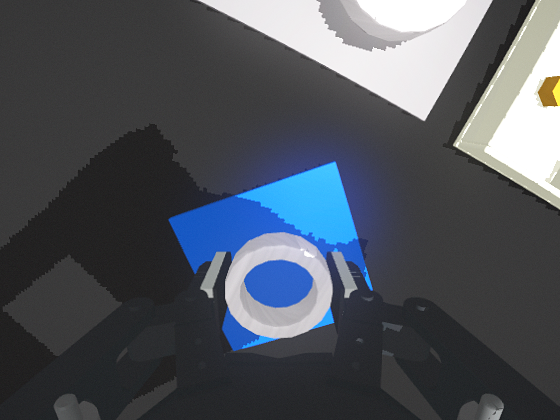

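play_rows --moves '[[[52, 0, 0, 0.005, 0, 0, 0], [52, 0, 0, 0.015, 0, 0, 0], [52, 0, 0, 0.025, 0, 0, 0], [52, 0, 0, 0.03, 0, 0, 0], [52, 0, 0.01, 0.03, 0, 0, 0], [52, -0.003, 0.025, 0.025, 0, 0, 0], [52, -0.003, 0.03, 0.01, 0, 0, 0], [52, -0.003, 0.035, 0, 0, 0, 0], [52, -0.003, 0.035, 0, 0, 0, 0], [52, -0.003, 0.035, 0, 0, 0, 0]]]'

```text
time: 4.48
eef_pos: [530.4, -91.7, 146.5]
eef_rot: [[0.001, 0.97, 0.245], [-0.0, 0.245, -0.97], [-1.0, 0.001, 0.0]]
force: [-0.2, -0.6, -0.6]
opening: 48.6
```

play_rows --moves '[[[52, -0.003, 0.035, 0, 0, 0, 0], [52, -0.003, 0.035, 0, 0, 0, 0], [52, 0, 0.03, 0, 0, 0, 0], [52, 0, 0.02, 0, 0, 0, 0], [52, 0, 0.01, 0, 0, 0, 0], [52, 0, 0.003, 0, 0, 0, 0], [52, 0, 0, 0, 0, 0, 0], [52, 0, 0, 0, 0, 0, 0], [52, 0, 0, 0, 0, 0, 0], [52, 0, 0, 0, 0, 0, 0]]]'

```text
time: 5.32
eef_pos: [524.9, 38.7, 146.1]
eef_rot: [[-0.0, 0.97, 0.244], [-0.0, 0.244, -0.97], [-1.0, -0.0, 0.0]]
force: [-0.1, -0.9, -0.4]
opening: 49.0
```

```bash
python3 - <<'E'
from h import *
o=get_obs();np.save('g_T.npy',wristT(o));p,d=optics.snapshot('wrist');cv2.imwrite('pics/g.png',p)
p,d=optics.snapshot('side');cv2.imwrite('pics/g_side.png',p)
E
python3 st.py
```

```text
5.4167 [524.87  39.02 146.07] [[-0.0001, 0.9698, 0.2439], [-0.0001, 0.2439, -0.9698], [-1.0, -0.0001, 0.0]] F [-0.09  0.67  0.13] op 48.8
```

View pics/g.png

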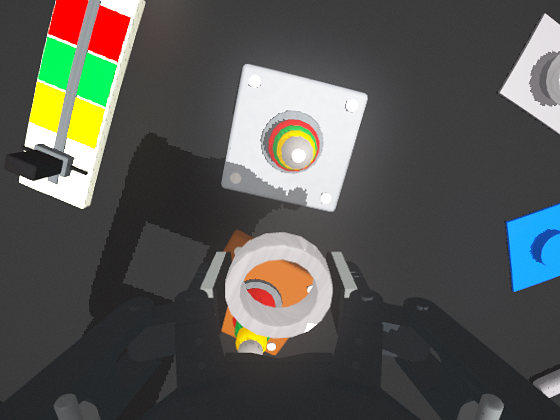

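View pics/g_side.png

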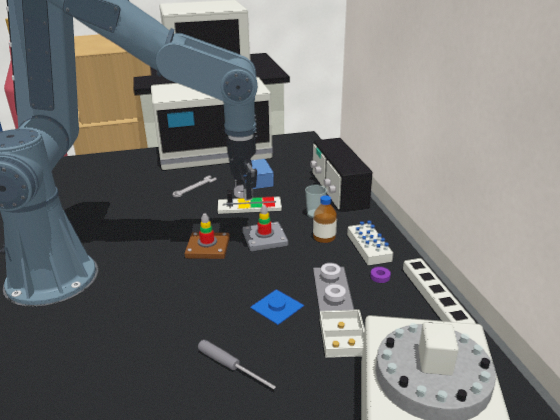

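```bash
python3 - <<'E'
from h import *
im=cv2.imread('pics/g.png');T=np.load('g_T.npy')
hsv=cv2.cvtColor(im,cv2.COLOR_BGR2HSV);H,S,V=[x.astype(int) for x in cv2.split(hsv)]
# foot corners via line view
cv2.imwrite('pics/g2.png',cv2.resize(im[50:225,205:385],None,fx=4,fy=4,interpolation=cv2.INTER_CUBIC)[:600])
cv2.imwrite('pics/g3.png',cv2.resize(im[220:360,205:355],None,fx=4,fy=4,interpolation=cv2.INTER_CUBIC))
def ell(m,z,nm,roi):
    r=np.zeros(m.shape,bool);r[roi[0]:roi[1],roi[2]:roi[3]]=1
    m=(m&r).astype('uint8');cs,_=cv2.findContours(m,cv2.RETR_EXTERNAL,cv2.CHAIN_APPROX_NONE);c=max(cs,key=cv2.contourArea)
    w=onz('wrist',c.reshape(-1,2),z,T)[:,:2].astype(np.float32);print(nm,cv2.fitEllipse(w),cv2.fitEllipse(c)[0]);
R=(100,180,250,335)
ell((S>120)&((H<10)|(H>170)|(abs(H-27)<8)|(abs(H-60)<25)),53,'all col',R)
ell((S>120)&(abs(H-27)<10),83,'yellow',R)
E
```

```text
all col ((579.0130615234375, 40.54917526245117), (35.53840255737305, 38.40195846557617), 133.99972534179688) (293.4393615722656, 145.29116821289062)
yellow ((578.7070922851562, 40.1229248046875), (24.037769317626953, 26.157590866088867), 130.04148864746094) (296.07373046875, 150.59339904785156)
```

View pics/g2.png

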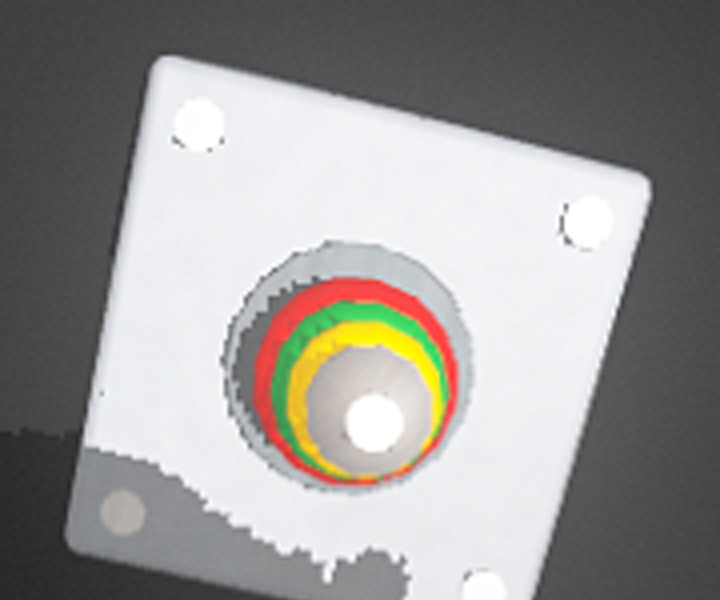

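View pics/g3.png

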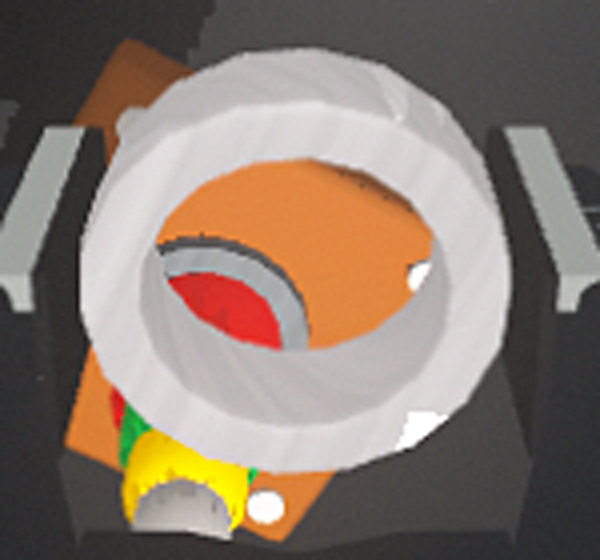

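```bash
python3 - <<'E'
from h import *
T=np.load('g_T.npy')
g=lambda u,v,ox,oy:(ox+u/4-.375,oy+v/4-.375)
# collar
a=np.linspace(0,2*np.pi,200,endpoint=False)
def ext(P):q=proj('wrist',P,T);return q.min(0).round(1),q.max(0).round(1)
circ=lambda c,r,z:np.c_[c[0]+r*np.cos(a),c[1]+r*np.sin(a),np.full(200,z)]
print('collar obs',g(225,240,205,50),g(473,492,205,50))
for c in[(579,40.3),(578,40),(580,41)]: print(c,ext(circ(c,27,26)))
print('yellow obs',g(286,318,205,50),g(448,484,205,50), 'ylw/red z53',[ext(circ((579,40.3),20,53))],g(252,278,205,50),g(462,486,205,50))
print(ext(np.vstack([circ((579,40.3),13.3,83),circ((579,40.3),13.3,73)])))
c4=[g(*p,205,50) for p in[(199,124),(587,222),(484,590),(123,512)]];w=onz('wrist',c4,20,T);print(w.round(1),w.mean(0))
# ring: in tool coordinates
M=optics.calibration('wrist')['mount']
print('ring obs top outer',g(80,103,205,220),g(510,472,205,220),'inner',g(140,158,205,220),g(450,425,205,220))
for dx in(-25.2,-23):
  for dy in(0,-1.,1.):
    for r in(25,17.3):
        P=np.c_[np.full(200,dx),dy+r*np.cos(a),r*np.sin(a)];q=proj('wrist',P,M);print(dx,dy,r,q.min(0).round(1),q.max(0).round(1))
E
```

```text
collar obs (260.875, 109.625) (322.875, 172.625)
(579, 40.3) (array([260.7, 110. ]), array([323.8, 173.9]))
(578, 40) (array([260.8, 111.3]), array([323.8, 175. ]))
(580, 41) (array([260.2, 108.5]), array([323.3, 172.6]))
yellow obs (276.125, 129.125) (316.625, 170.625) ylw/red z53 [(array([267.8, 119.1]), array([319.8, 171.6]))] (267.625, 119.125) (320.125, 171.125)
(array([276.2, 129.5]), array([315.7, 169.9]))
[[620.4  83.6  20. ]
 [621.7  -0.8  20. ]
 [538.4  -2.6  20. ]
 [536.   81.8  20. ]] [579.11891532  40.50785412  20.        ]
ring obs top outer (224.625, 245.375) (332.125, 337.625) inner (239.625, 259.125) (317.125, 325.875)
-25.2 0 25 [222.9 241.4] [334.5 337.8]
-25.2 0 17.3 [240.  257.9] [317.3 324.5]
-25.2 -1.0 25 [223.  243.6] [334.3 339.5]
-25.2 -1.0 17.3 [240.1 260. ] [317.2 326.3]
-25.2 1.0 25 [222.7 239.2] [334.6 336.1]
-25.2 1.0 17.3 [239.9 255.8] [317.4 322.8]
-23 0 25 [223.7 239.4] [333.6 334.6]
-23 0 17.3 [240.6 255.6] [316.7 321.5]
-23 -1.0 25 [223.8 241.5] [333.5 336.3]
-23 -1.0 17.3 [240.7 257.7] [316.6 323.2]
-23 1.0 25 [223.6 237.2] [333.8 332.9]
-23 1.0 17.3 [240.5 253.6] [316.8 319.7]
```

play_rows --moves '[[[52, 0.01, 0, 0, 0, 0, 0], [52, 0.02, 0.0006, 0, 0, 0, 0], [52, 0.015, 0.0005, -0.005, 0, 0, 0], [52, 0.008, 0.0005, -0.01, 0, 0, 0], [52, 0.0022, 0, -0.01, 0, 0, 0], [52, 0, 0, -0.01, 0, 0, 0], [52, 0, 0, -0.004, 0, 0, 0], [52, 0, 0, 0, 0, 0, 0], [52, 0, 0, 0, 0, 0, 0], [52, 0, 0, 0, 0, 0, 0]]]'

```text
time: 6.25
eef_pos: [580.0, 41.5, 107.7]
eef_rot: [[0.001, 0.969, 0.245], [-0.0, 0.245, -0.969], [-1.0, 0.001, 0.0]]
force: [0.8, 1.5, -0.0]
opening: 48.6
```

```bash
python3 - <<'E'
from h import *
o=get_obs();np.save('i_T.npy',wristT(o));p,d=optics.snapshot('wrist');cv2.imwrite('pics/i.png',p)
cv2.imwrite('pics/i2.png',cv2.resize(p[160:360,185:375],None,fx=3,fy=3,interpolation=cv2.INTER_CUBIC))
E
python3 st.py
```

```text
6.3 [580.2   41.51 107.82] [[0.001, 0.9695, 0.2453], [-0.0001, 0.2453, -0.9695], [-1.0, 0.001, 0.0003]] F [ 0.05  0.48 -1.29] op 48.6
```

View pics/i2.png

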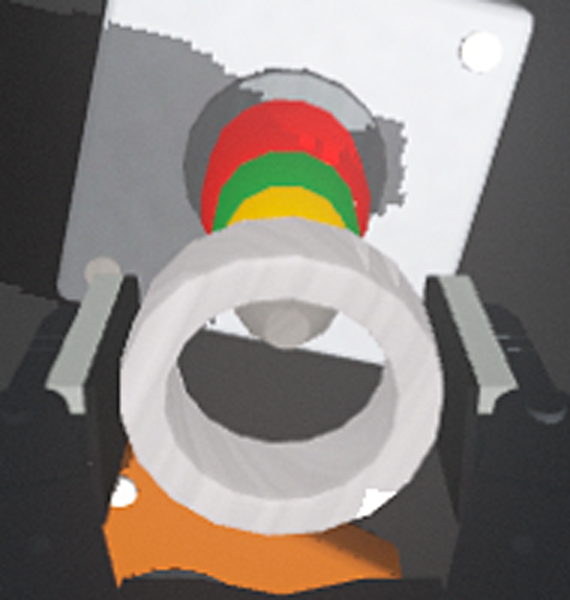

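```bash
python3 - <<'E'
from h import *
T=np.load('i_T.npy')
print(onz('wrist',[(185+287/3-.33,160+328/3-.33)],110,T))
E
```

```text
[[579.61595128  40.50078687 110.        ]]
```

play_rows --moves '[[[52, 0, -0.0008, -0.006, 0, 0, 0], [52, 0, 0, -0.01, 0, 0, 0], [52, 0, 0, -0.01, 0, 0, 0], [52, 0, 0, -0.01, 0, 0, 0], [52, 0, 0, -0.006, 0, 0, 0], [52, 0, 0, -0.003, 0, 0, 0], [52, 0, 0, 0, 0, 0, 0], [52, 0, 0, 0, 0, 0, 0], [52, 0, 0, 0, 0, 0, 0]]]'

```text
time: 7.05
eef_pos: [580.4, 40.7, 62.5]
eef_rot: [[0.001, 0.969, 0.245], [-0.0, 0.245, -0.969], [-1.0, 0.001, 0.0]]
force: [0.2, -0.1, -0.4]
opening: 48.8
```

```bash
python3 - <<'E'
from h import *
p,d=optics.snapshot('wrist')
cv2.imwrite('pics/j2.png',cv2.resize(p[160:360,185:375],None,fx=3,fy=3,interpolation=cv2.INTER_CUBIC))
E
python3 st.py
```

```text
7.1 [580.51  40.67  62.69] [[0.0011, 0.9695, 0.2452], [-0.0001, 0.2452, -0.9695], [-1.0, 0.001, 0.0004]] F [-1.06  0.23 -1.09] op 48.53
```

View pics/j2.png

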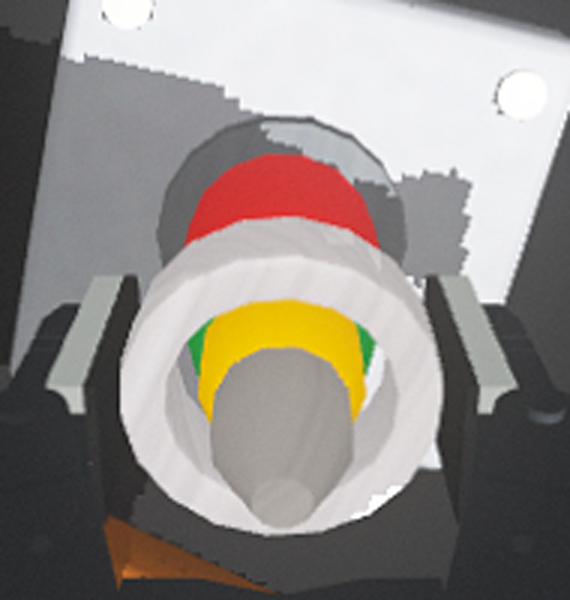

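play_rows --moves '[[[52, 0, 0, -0.002, 0, 0, 0], [52, 0, 0, -0.002, 0, 0, 0], [52, 0, 0, -0.002, 0, 0, 0], [52, 0, 0, -0.001, 0, 0, 0], [52, 0, 0, 0, 0, 0, 0], [52, 0, 0, 0, 0, 0, 0]]]'

```text
time: 7.6
eef_pos: [579.9, 40.8, 55.0]
eef_rot: [[-0.0, 0.969, 0.245], [0.0, 0.245, -0.969], [-1.0, -0.0, -0.0]]
force: [0.9, -0.5, -0.0]
opening: 48.6
```

play_rows --moves '[[[52, 0, 0, -0.002, 0, 0, 0], [52, 0, 0, -0.0015, 0, 0, 0], [52, 0, 0, 0, 0, 0, 0], [52, 0, 0, 0, 0, 0, 0]]]'

```text
time: 7.93
eef_pos: [579.8, 40.8, 51.5]
eef_rot: [[-0.0, 0.969, 0.245], [0.0, 0.245, -0.969], [-1.0, -0.0, -0.0]]
force: [-0.0, -0.1, -1.0]
opening: 48.8
```

play_rows --moves '[[[52, 0, 0, -0.001, 0, 0, 0], [52, 0, 0, -0.001, 0, 0, 0], [52, 0, 0, -0.0005, 0, 0, 0], [52, 0, 0, 0, 0, 0, 0], [52, 0, 0, 0, 0, 0, 0]]]'

```text
time: 8.35
eef_pos: [580.0, 40.7, 49.1]
eef_rot: [[-0.0, 0.969, 0.245], [0.0, 0.245, -0.969], [-1.0, -0.0, -0.0]]
force: [-0.3, -0.4, -0.8]
opening: 48.7
```

play_rows --moves '[[[52, 0, 0, -0.0005, 0, 0, 0], [52, 0, 0, -0.0005, 0, 0, 0], [52, 0, 0, 0, 0, 0, 0], [52, 0, 0, 0, 0, 0, 0]]]'

```text
time: 8.68
eef_pos: [580.0, 40.8, 48.1]
eef_rot: [[0.0, 0.969, 0.245], [0.0, 0.245, -0.969], [-1.0, 0.0, 0.0]]
force: [0.4, -0.7, -0.7]
opening: 48.4
```

```bash
python3 st.py
```

```text
8.6833 [580.02  40.77  48.14] [[0.0001, 0.9695, 0.2453], [0.0, 0.2453, -0.9695], [-1.0, 0.0001, 0.0]] F [ 0.4  -0.7  -0.68] op 48.43
```

play_rows --moves '[[[52, 0, 0, -0.0005, 0, 0, 0], [52, 0, 0, -0.0005, 0, 0, 0], [52, 0, 0, 0, 0, 0, 0], [52, 0, 0, 0, 0, 0, 0]]]'

```text
time: 9.02
eef_pos: [580.3, 40.7, 47.4]
eef_rot: [[0.001, 0.969, 0.245], [-0.0, 0.245, -0.969], [-1.0, 0.001, 0.0]]
force: [0.8, 0.2, 1.2]
opening: 48.8
```

play_rows --moves '[[[52, 0, 0, -0.0005, 0, 0, 0], [52, 0, 0, 0, 0, 0, 0], [52, 0, 0, 0, 0, 0, 0]]]'

```text
time: 9.27
eef_pos: [580.4, 40.7, 47.0]
eef_rot: [[0.001, 0.969, 0.245], [-0.0, 0.245, -0.969], [-1.0, 0.001, 0.0]]
force: [0.9, -0.3, 2.1]
opening: 48.7
```

play_rows --moves '[[[52, 0, 0, -0.0005, 0, 0, 0], [52, 0, 0, 0, 0, 0, 0], [52, 0, 0, -0.0005, 0, 0, 0], [52, 0, 0, 0, 0, 0, 0], [52, 0, 0, 0, 0, 0, 0]]]'

```text
time: 9.68
eef_pos: [580.5, 40.7, 46.3]
eef_rot: [[0.001, 0.969, 0.245], [-0.0, 0.245, -0.969], [-1.0, 0.001, 0.0]]
force: [0.3, -0.3, 4.6]
opening: 48.8
```

play_rows --moves '[[[52, 0, 0, -0.0005, 0, 0, 0], [52, 0, 0, 0, 0, 0, 0], [52, 0, 0, 0, 0, 0, 0]]]'

```text
time: 9.93
eef_pos: [580.5, 40.7, 45.8]
eef_rot: [[0.001, 0.969, 0.245], [-0.0, 0.245, -0.969], [-1.0, 0.001, 0.0]]
force: [-0.6, 0.5, 6.9]
opening: 48.7
```

play_rows --moves '[[[52, 0, 0, -0.0005, 0, 0, 0], [52, 0, 0, -0.0005, 0, 0, 0], [52, 0, 0, 0, 0, 0, 0], [52, 0, 0, 0, 0, 0, 0]]]'

```text
time: 10.27
eef_pos: [580.5, 40.7, 44.9]
eef_rot: [[0.001, 0.969, 0.245], [-0.0, 0.245, -0.969], [-1.0, 0.001, 0.0]]
force: [0.6, 0.7, 6.5]
opening: 48.4
```

play_rows --moves '[[[52, 0, 0, -0.0005, 0, 0, 0], [52, 0, 0, -0.0005, 0, 0, 0], [52, 0, 0, 0, 0, 0, 0], [52, 0, 0, 0, 0, 0, 0]]]'

```text
time: 10.6
eef_pos: [580.5, 40.7, 44.0]
eef_rot: [[0.001, 0.969, 0.245], [-0.0, 0.245, -0.969], [-1.0, 0.001, 0.0]]
force: [-1.3, 0.2, 7.4]
opening: 48.6
```

play_rows --moves '[[[52, 0, 0, -0.0005, 0, 0, 0], [52, 0, 0, -0.0005, 0, 0, 0], [52, 0, 0, -0.0005, 0, 0, 0], [52, 0, 0, 0, 0, 0, 0], [52, 0, 0, 0, 0, 0, 0]]]'

```text
time: 11.02
eef_pos: [580.6, 40.7, 42.6]
eef_rot: [[0.001, 0.969, 0.245], [-0.0, 0.245, -0.969], [-1.0, 0.001, 0.0]]
force: [-0.8, 0.5, 8.5]
opening: 48.8
```

```bash
python3 - <<'E'
from h import *
o=get_obs();T=wristT(o);p,d=optics.snapshot('wrist')
cv2.imwrite('pics/k2.png',cv2.resize(p[160:360,185:375],None,fx=3,fy=3,interpolation=cv2.INTER_CUBIC))
print(proj('wrist',[[579.4,40.4,z] for z in(110,106,102)],T).round(1))
E
python3 st.py
```

```text
[[278.7 369.5]
 [278.7 360. ]
 [278.7 351.1]]
11.0667 [580.59  40.68  42.68] [[0.0012, 0.9694, 0.2454], [-0.0002, 0.2454, -0.9694], [-1.0, 0.0011, 0.0005]] F [-0.89 -0.18  8.92] op 48.81
```

View pics/k2.png

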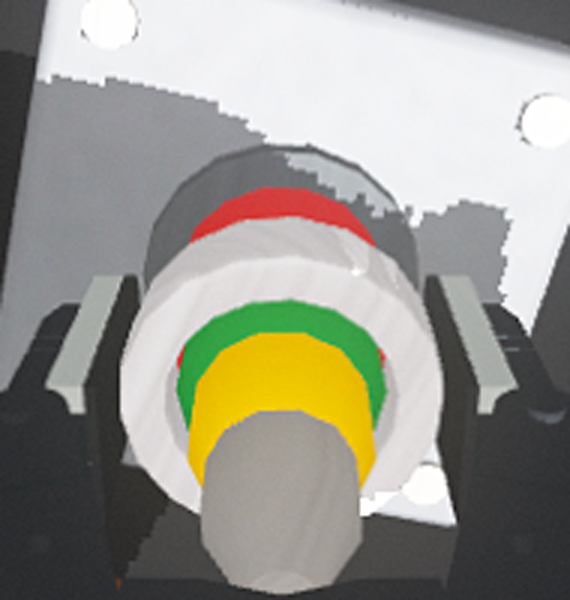

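play_rows --moves '[[[52, 0, 0, 0, 0, 0, 0], [52, 0, 0, 0, 0, 0, 0], [52, 0, 0, 0, 0, 0, 0], [52, 0, 0, 0, 0, 0, 0], [52, 0, 0, 0, 0, 0, 0], [52, 0, 0, 0, 0, 0, 0]]]'

```text
time: 11.57
eef_pos: [580.6, 40.7, 42.7]
eef_rot: [[0.001, 0.969, 0.245], [-0.0, 0.245, -0.969], [-1.0, 0.001, 0.0]]
force: [-1.5, 0.1, 8.6]
opening: 48.5
```

play_rows --moves '[[[52, 0, 0, 0.001, 0, 0, 0], [52, 0, 0, 0.001, 0, 0, 0], [52, 0, 0, 0.001, 0, 0, 0], [52, 0, 0, 0.0005, 0, 0, 0], [52, 0, 0, 0, 0, 0, 0], [52, 0, 0, 0, 0, 0, 0]]]'

```text
time: 12.07
eef_pos: [580.6, 40.7, 45.9]
eef_rot: [[0.001, 0.969, 0.245], [-0.0, 0.245, -0.969], [-1.0, 0.001, 0.0]]
force: [0.1, 0.2, 5.8]
opening: 48.6
```

play_rows --moves '[[[52, 0, 0, 0.0005, 0, 0, 0], [52, 0, 0, 0.0004, 0, 0, 0], [52, 0, 0, 0, 0, 0, 0], [75, 0, 0, 0, 0, 0, 0], [85, 0, 0, 0, 0, 0, 0], [85, 0, 0, 0, 0, 0, 0], [85, 0, 0, 0, 0, 0, 0], [85, 0, 0, 0, 0, 0, 0]]]'

```text
time: 12.73
eef_pos: [579.6, 40.8, 45.7]
eef_rot: [[-0.001, 0.969, 0.245], [0.0, 0.245, -0.969], [-1.0, -0.001, -0.0]]
force: [0.5, 0.7, -0.4]
opening: 72.2
```

```bash
python3 - <<'E'
from h import *
p,d=optics.snapshot('wrist')
cv2.imwrite('pics/l2.png',cv2.resize(p[140:380,150:410],None,fx=2.5,fy=2.5,interpolation=cv2.INTER_CUBIC))
E
python3 st.py
```

```text
12.7833 [579.69  40.8   45.73] [[-0.0007, 0.9694, 0.2453], [0.0001, 0.2453, -0.9694], [-1.0, -0.0006, -0.0003]] F [ 0.32 -0.37 -0.44] op 72.28
```

View pics/l2.png

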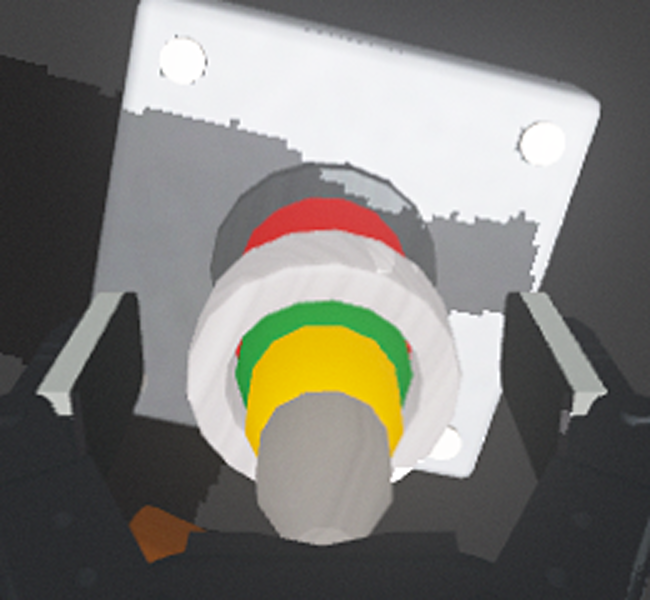

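play_rows --moves '[[[85, 0, 0, 0.01, 0, 0, 0], [85, 0, 0, 0.025, 0, 0, 0], [85, 0, 0, 0.035, 0, 0, 0], [85, 0, 0, 0.03, 0, 0, 0], [85, -0.005, 0.02, 0.01, 0, 0, 0], [85, -0.012, 0.035, 0, 0, 0, -6], [85, -0.012, 0.035, 0, 0, 0, -6], [85, -0.012, 0.035, 0, 0, 0, -6], [85, -0.012, 0.035, 0, 0, 0, -5.4], [85, -0.01, 0.025, -0.01, 0, 0, 0]]]'

```text
time: 13.62
eef_pos: [517.4, 228.6, 148.9]
eef_rot: [[0.004, 0.986, -0.164], [0.002, -0.164, -0.986], [-1.0, 0.004, -0.002]]
force: [0.8, 1.8, 0.4]
opening: 72.7
```

play_rows --moves '[[[85, -0.008, 0.02, -0.01, 0, 0, 0], [85, 0, 0.005, 0, 0, 0, 0], [85, 0, 0, 0, 0, 0, 0], [85, 0, 0, 0, 0, 0, 0], [85, 0, 0, 0, 0, 0, 0]]]'

```text
time: 14.03
eef_pos: [510.0, 249.9, 136.9]
eef_rot: [[0.001, 0.987, -0.161], [-0.0, -0.161, -0.987], [-1.0, 0.001, -0.0]]
force: [0.1, -1.0, -0.1]
opening: 72.6
```

```bash
python3 - <<'E'
from h import *
o=get_obs();np.save('m_T.npy',wristT(o));p,d=optics.snapshot('wrist');cv2.imwrite('pics/m.png',p)
p,d=optics.snapshot('side');cv2.imwrite('pics/m_side.png',cv2.resize(p[150:350,150:390],None,fx=3,fy=3,interpolation=cv2.INTER_CUBIC))
E
python3 st.py
```

```text
14.1333 [509.99 249.68 136.73] [[0.0011, 0.9869, -0.1616], [0.0, -0.1616, -0.9869], [-1.0, 0.0011, -0.0002]] F [-0.05 -0.26  0.23] op 72.64
```

View pics/m.png

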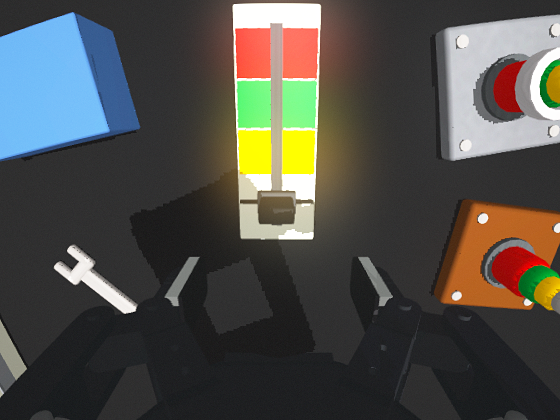

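View pics/m_side.png

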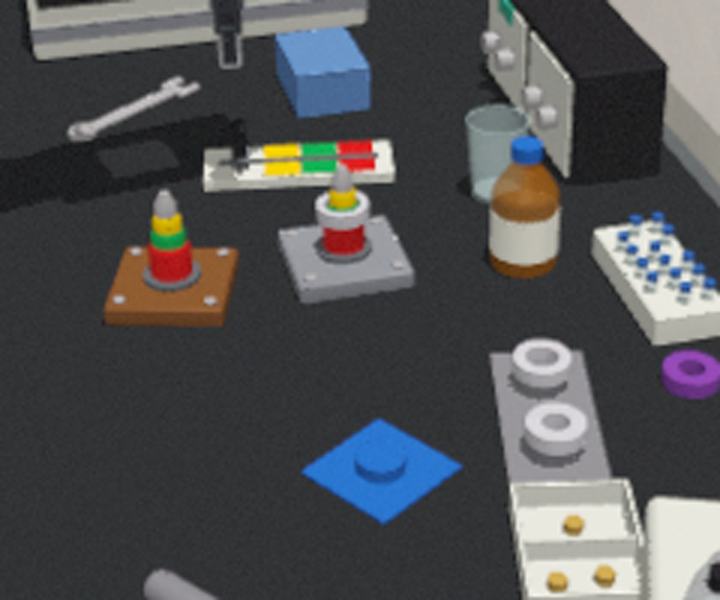

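```bash
python3 - <<'E'
from h import *
im=cv2.imread('pics/m.png');T=np.load('m_T.npy')
hsv=cv2.cvtColor(im,cv2.COLOR_BGR2HSV);H,S,V=[x.astype(int) for x in cv2.split(hsv)]
c0=[]
for nm,m in dict(red=((H<10)|(H>172))&(S>100),green=(abs(H-65)<20)&(S>80),yellow=(abs(H-28)<8)&(S>120)&(V>100)).items():
    m=m.copy();m[:, :220]=0;m[:,335:]=0;m[185:]=0
    pts=np.argwhere(m)[:,::-1];w=onz('wrist',pts,14,T)[:,:2].astype(np.float32);r=cv2.minAreaRect(w);print(nm,r);c0.append(r[0])
d=np.array(c0[0])-c0[2];print(d,np.degrees(np.arctan2(d[1],d[0])),np.linalg.norm(d))
for nm,uv,z in[('ptrL',(241,202),14),('ptrR',(312,202),14),('blocktopL',(258,194),60),('blocktopR',(295,194),60),('botR',(294,222),60),('botL',(259,222),60)]:print(nm,onz('wrist',[uv],z,T).round(1))
cv2.imwrite('pics/m2.png',cv2.resize(im[180:245,230:325],None,fx=7,fy=7,interpolation=cv2.INTER_CUBIC))
E
```

```text
red ((636.3638916015625, 230.3420867919922), (92.82451629638672, 43.738616943359375), 80.35115814208984)
green ((593.7195434570312, 238.18820190429688), (66.09085845947266, 37.17800521850586), 80.73944091796875)
yellow ((558.9158325195312, 239.50814819335938), (63.06080627441406, 93.85381317138672), 9.317159652709961)
[77.44805908 -9.1660614 ] -6.749620286075557 77.98857953051483
ptrL [[514.8 284.   14. ]]
ptrR [[504.4 219.8  14. ]]
blocktopL [[531.1 262.2  60. ]]
blocktopR [[526.6 234.8  60. ]]
botR [[504.7 238.8  60. ]]
botL [[509.  265.4  60. ]]
```

View pics/m2.png

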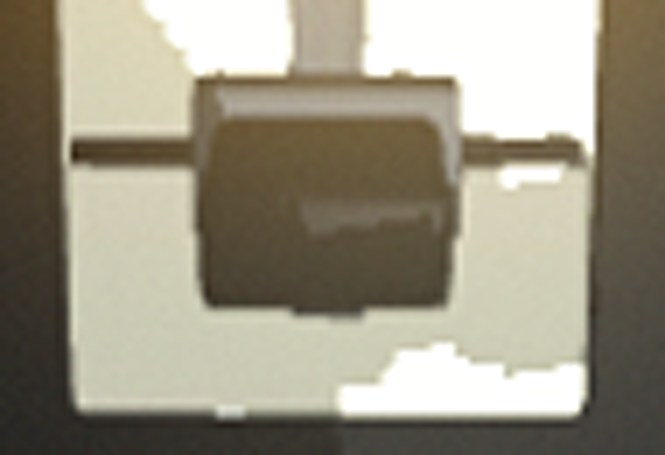

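play_rows --moves '[[[85, 0, 0.0022, -0.01, 0, 0, 0], [85, 0, 0, -0.02, 0, 0, 0], [85, 0, 0, -0.025, 0, 0, 0], [85, 0, 0, -0.025, 0, 0, 0], [85, 0, 0, -0.015, 0, 0, 0], [85, 0, 0, -0.008, 0, 0, 0], [85, 0, 0, -0.003, 0, 0, 0], [85, 0, 0, 0, 0, 0, 0], [85, 0, 0, 0, 0, 0, 0]]]'

```text
time: 14.88
eef_pos: [509.8, 253.0, 30.8]
eef_rot: [[0.001, 0.987, -0.16], [0.0, -0.16, -0.987], [-1.0, 0.001, -0.001]]
force: [0.6, 0.4, 0.2]
opening: 72.7
```

play_rows --moves '[[[26, 0, 0, 0, 0, 0, 0], [26, 0, 0, 0, 0, 0, 0], [26, 0, 0, 0, 0, 0, 0], [26, 0, 0, 0, 0, 0, 0], [26, 0, 0, 0, 0, 0, 0], [26, 0, 0, 0, 0, 0, 0], [26, 0, 0, 0, 0, 0, 0], [26, 0, 0, 0, 0, 0, 0], [26, 0, 0, 0, 0, 0, 0]]]' --newtons 25

```text
time: 15.63
eef_pos: [509.4, 252.1, 31.1]
eef_rot: [[0.001, 0.987, -0.16], [-0.001, -0.16, -0.987], [-1.0, 0.001, 0.001]]
force: [-1.7, -6.3, 6.0]
opening: 27.6
```

```bash
python3 - <<'E'
from h import *
p,d=optics.snapshot('wrist');cv2.imwrite('pics/n.png',p)
E
python3 st.py
```

```text
15.6833 [509.44 252.04  31.05] [[0.0006, 0.9871, -0.1598], [-0.0014, -0.1598, -0.9871], [-1.0, 0.0008, 0.0013]] F [-2.07 -4.74  5.77] op 27.54
```

View pics/n.png

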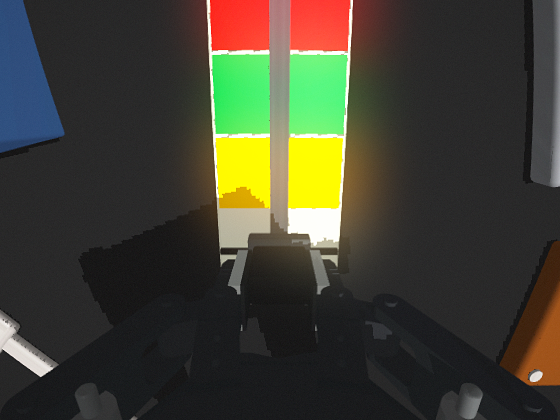

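play_rows --moves '[[[26, 0.006, -0.001, 0, 0, 0, 0], [26, 0.012, -0.002, 0, 0, 0, 0], [26, 0.016, -0.0026, 0, 0, 0, 0], [26, 0.018, -0.0029, 0, 0, 0, 0], [26, 0.018, -0.0029, 0, 0, 0, 0], [26, 0.018, -0.0029, 0, 0, 0, 0], [26, 0.016, -0.0026, 0, 0, 0, 0], [26, 0.012, -0.002, 0, 0, 0, 0], [26, 0.006, -0.001, 0, 0, 0, 0], [26, 0.0016, -0.0002, 0, 0, 0, 0]]]'

```text
time: 16.52
eef_pos: [634.0, 231.6, 31.1]
eef_rot: [[0.001, 0.987, -0.161], [-0.001, -0.161, -0.987], [-1.0, 0.001, 0.001]]
force: [-2.7, -5.7, 8.2]
opening: 27.7
```

play_rows --moves '[[[26, 0, 0, 0, 0, 0, 0], [26, 0, 0, 0, 0, 0, 0], [26, 0, 0, 0, 0, 0, 0], [26, 0, 0, 0, 0, 0, 0]]]'

```text
time: 16.85
eef_pos: [633.7, 231.6, 31.1]
eef_rot: [[0.002, 0.987, -0.16], [-0.002, -0.16, -0.987], [-1.0, 0.003, 0.001]]
force: [0.0, -5.8, 4.1]
opening: 27.7
```

Release, rise straight, back off toward −x and look.

play_rows --moves '[[[80, 0, 0, 0, 0, 0, 0], [80, 0, 0, 0, 0, 0, 0], [80, 0, 0, 0, 0, 0, 0], [80, 0, 0, 0, 0, 0, 0], [80, 0, 0, 0, 0, 0, 0], [80, 0, 0, 0.01, 0, 0, 0], [80, 0, 0, 0.025, 0, 0, 0], [80, 0, 0, 0.03, 0, 0, 0], [80, 0, 0, 0.03, 0, 0, 0], [80, -0.01, 0, 0.03, 0, 0, 0]]]'

```text
time: 17.68
eef_pos: [623.6, 232.7, 157.2]
eef_rot: [[0.002, 0.987, -0.16], [0.0, -0.16, -0.987], [-1.0, 0.002, -0.001]]
force: [0.7, -0.2, 1.4]
opening: 68.2
```

play_rows --moves '[[[80, -0.03, 0, 0, 0, 0, 0], [80, -0.04, 0, 0, 0, 0, 0], [80, -0.03, 0, 0, 0, 0, 0], [80, -0.01, 0, 0, 0, 0, 0], [80, 0, 0, 0, 0, 0, 0], [80, 0, 0, 0, 0, 0, 0], [80, 0, 0, 0, 0, 0, 0], [80, 0, 0, 0, 0, 0, 0]]]'

```text
time: 18.35
eef_pos: [514.1, 232.7, 155.4]
eef_rot: [[0.001, 0.987, -0.161], [0.0, -0.161, -0.987], [-1.0, 0.001, -0.0]]
force: [0.3, -0.7, 0.2]
opening: 68.7
```

```bash
python3 - <<'E'
from h import *
o=get_obs();T=wristT(o);p,d=optics.snapshot('wrist');cv2.imwrite('pics/o.png',p)
p,d=optics.snapshot('side');cv2.imwrite('pics/o_side.png',cv2.resize(p[150:350,150:390],None,fx=3,fy=3,interpolation=cv2.INTER_CUBIC))
print(proj('wrist',[[633.2,231.8,14],[579.3,40.4,110],[579.3,40.4,64.6]],T).round(1))
E
python3 st.py
```

```text
[[257.9  65.5]
 [564.   90.4]
 [513.9  93.3]]
18.45 [513.6  232.65 154.95] [[0.0002, 0.987, -0.1606], [0.0, -0.1606, -0.987], [-1.0, 0.0002, -0.0001]] F [-1.01  0.58  0.68] op 68.2
```

View pics/o.png

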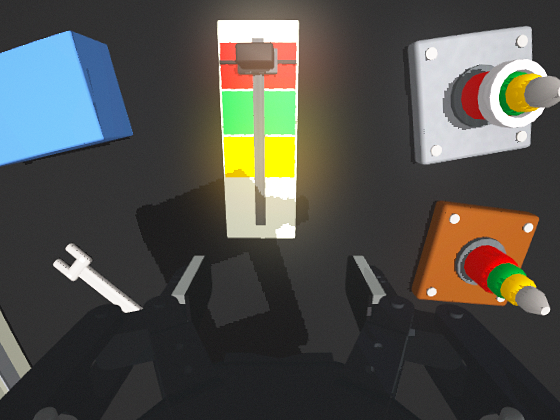

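View pics/o_side.png

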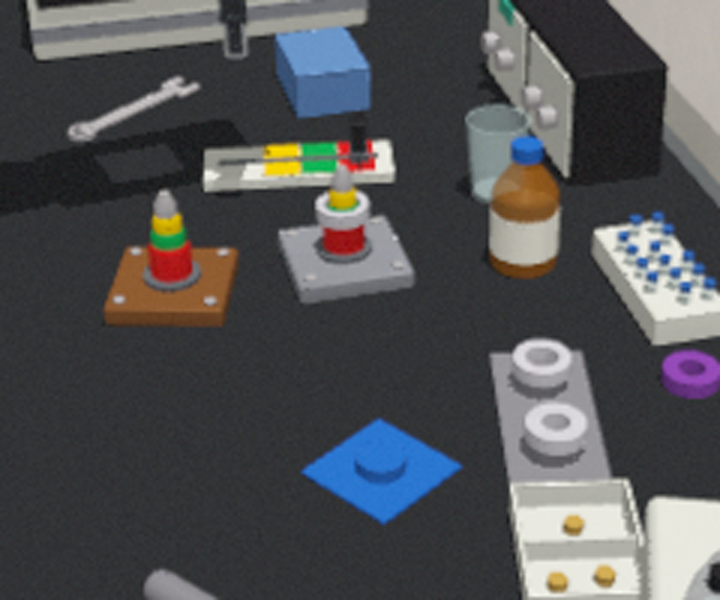

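```bash
python3 - <<'E'
from h import *
robot.close_job()
E
```

```text
the job is handed in; nothing more can be done
```

I moved the blue-stand ring onto its step, pressed the mandrel to about half travel and slid the marker to red. The job was handed in at about 18.5 s of the 61 s; handing in gives no verdict.

- **Ring:** Its bore fits 34.6 mm in the wrist view, which makes it the red-step ring. It first met resistance at the height expected for the red cone.
- **Press:** I pushed through the gripped ring to about 9 N and held for over 0.5 s. From the tool's height the mandrel sank roughly 3.3–4.5 mm. This is an estimate, because the mandrel's travel is not read directly and the force reading has about 1 N of noise. I then unloaded it and let the ring go.
- **Marker:** I slid it about 125 mm along the track and released it. In the last wrist picture its pointer is 3 pixel rows from the middle of the red band (row 62 against 65), roughly 3 mm.
- **Last look:** The ring sits level on the red step, the other two rings are still on the rack, and the bystanders in view look unmoved. The arm was clear of everything.

My rough first readings from the side camera were off by up to 17 mm in y from the top camera's, so I used the wrist camera for everything that needed accuracy.

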